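# Close the slide-drying pot with its keyed lid

## Robot

A 6-joint arm with a two-finger parallel gripper is mounted at the origin on the work surface. World frame = base frame: x ahead of the robot, y to its left, z up, the work surface at z = 0. Lengths are in m, angles in rad, forces in N, time in s.
With the tool pointing down it reaches from about 0.3 to 0.775 m from the base axis. Payload 14.6 kg.
Tool frame: the origin (TCP) lies between the finger pads; the fingertips stand 19 mm ahead of it and the grasp point (between the pads) is the TCP (tip_extent is the distance from the TCP to the fingertips, in m); y points along the fingers, x is the direction in which the jaws open and shut, and the axes are right-handed (so a half turn about y gives the same grasp; the last joint's range is limited). The gripper opens to 94 mm and grips with 3 to 60 N. Pads are 16 mm wide; open, the fingers measure 119 mm over their backs; the gripper's body (75 mm by 177 mm) begins 78 mm behind the grasp point.
Start: joints at [-0.067, 0.3, 1.521, -0, 1.321, -0.067], TCP at [0.55, -0, 0.224] pointing down, gripper open.
Joint ranges: [-3.03, 3.03], [-0.79, 2.21], [0.23, 2.52], [-1.04, 4.18], [0, 3.07], [-2.55, 2.55]. Speed limits (rad/s): [2.22, 2.22, 2.57, 3.14, 3.14, 3.14].

## Interface

Orientations are given as [roll, pitch, yaw] about the fixed x, y, z axes, in that order (R = Rz(yaw) Ry(pitch) Rx(roll)).
In Python, from station import * gives the robot as it stands.
- The arm moves only by the shell command python3 -m pendant 'ROWS' [OPENING] [FORCE]. ROWS is a JSON object of lists of equal length, an entry for each row: "translation": the shift along the tool's x, y, z each as a share of 0.5 m, from -1 to 1, a list of three; "rot": the turn, a rotation vector about the tool's x, y, z each as a share of 90 degrees, from -1 to 1, a list of three. In form: {"translation": [[x, y, z], ...], "rot": [[ax, ay, az], ...]}. A call has 1 to 8 rows; each row is the pose to reach, as a shift and turn from the pose measured when the call began, along the tool's axes at that moment; what a row does not reach only later rows make up. A row lasts 1/12 s, in which the tool goes at most 41.7 mm and 7.16 degrees, less where a joint would pass 70% of its speed; a pose out of reach is approached as far as the arm can. A call with a number of a shift or a turn outside -1 to 1 is refused whole. A call with a gripper value outside its range is refused whole. OPENING is the opening, from 0 (shut) to 1 (fully open), set as the call begins (- or left out, the last holds). The fingers move at their own pace and stop on an object; FORCE is the grip in N (left out, the last holds). Time passes only in rows, so rows that repeat a pose let the fingers close. It gives the time, the measured TCP pose, the force and the opening at its end, in the units of the state.
- get_obs(): the state, without advancing time (a new reading comes with each control period).
- camera(name): name is "scene" or "side" or "wrist"; returns the picture (400x640x3 uint8, red, green, blue); there is no depth.
- camera_params(name): a dict with "mtx" (3x3 intrinsics, pixels), "distortion" ([k1, k2, p1, p2, k3] as OpenCV has them; the pictures are not rectified), "view" (4x4, takes a point from world to camera coordinates); the wrist camera has in their place "tool_from_camera" (4x4, takes a point from camera to tool coordinates, whose origin is the TCP and whose axes are the tool frame's). Camera axes: x right, y down, z forward; pixel columns grow to the right and rows downward; lengths in m; the calibration is good to about 2 mm. A picture is of the moment at which its call begins: read the wrist's pose just before it. camera_params takes no time and is no camera call.
- hand_in(): hands the job in, once; it reports no verdict.
The state is a dict: "time_s": time; "qpos": joint angles; "joint_vel": joint speeds; "tau": joint torques, N m; "ee_pos": TCP position; "eef_rot": TCP orientation; "force": force on the tool from outside, world axes, zero at the start; "moment": the same for the moment, N m; "grip_width": finger opening in m.
Only numpy, scipy, OpenCV 4.12 (cv2) and the standard library are available. Lean on these libraries where they do the work, as an engineer would, in place of code of your own. Each camera call takes 0.05 s, during which the arm holds its last target.

## Task

Close the slide-drying pot: pull the blue lid by its handle forward out of the sprung clip on the white parking stand and set it on the pot's rim with its red key about an eighth of a turn (45 degrees) or more away from the notch. Keep it resting on the rim and turn it until the key drops into the notch, then seat the lid fully home, level and flush on the rim, and let go. Leave the bottles, beaker, dish and slide box standing where they are.

Things in the scene. Friction and masses are not known exactly. Their poses are not given: they have to be found in the camera images.
- lid: blue round lid, 0.22 to 0.45 kg. Origin: centre of the disc's underside; z up, +x towards its key. Disc 130 mm diameter, 8 mm thick; under it a round black plug 98 mm diameter, 14 mm deep, tapered to 88 mm over the last 5 mm. It starts upright on its plug on the stand (origin 26 mm above the table), the stem in the clip, the key towards the stand's front, up to 35 degrees either way
- handle (a point): centre of the lid's yellow bar handle, on the axis 75 mm above the lid's origin. The bar is 60 mm long (along the lid's x, the key direction), 20 mm thick (along y), 34 mm tall (58 to 92 mm above the origin). Below it a round steel stem, 16 mm diameter, runs down the axis to a boss of 40 mm diameter, 6 mm high, on the disc
- key (a point): the lid's single red key, under the disc: 11 mm wide (along y), 8 mm deep, 54 to 63 mm from the axis; a red stripe on top of the disc shows where it is. This point: 59 mm along the lid's +x, level with the disc's underside
- pot: fixed aluminium pot, 90 mm tall, on the left or the right. Origin: centre of its foot; z up, +x towards its notch. Flat rim, 52 mm (bore) to 66 mm in radius; inside empty and deeper than the plug
- rim (a point): centre of the rim's top, 90 mm above the table; the seated lid's origin lies here. With its key on the rim the lid rides 8 mm higher, its plug already 6 mm in the bore with 3 mm play all round (let go, it tips about 4 degrees); with the key in the notch it sinks until the disc lies on the rim
- notch (a point): middle of the one notch at the rim's top, 59 mm along the pot's +x; the seated key point lies here. The notch goes through the rim, 16 mm wide at the bore, wider outwards, 12 mm deep. An orange block outside the pot marks it, reaching 79 mm from the axis, its top 15 mm below the rim
- stand: fixed white parking stand, on the side where the pot is not. Origin: on the table under the clip's centre; z up; open front to -x, roughly towards the robot. Base plate 12 mm thick, 130 mm wide, from 70 mm in front to 135 mm behind; column behind from x = +98 mm, with an arm forward to the clip; nothing of it is higher than 74 mm
- clip (a point): centre of the sprung C-clip that holds the lid's stem, 62 to 74 mm above the table; two hinged black jaws, tips 20 mm in front. The stem snaps out to the stand's -x at 8 to 18 N, free after 30 mm. The lid's disc lies 28 mm below the clip, so the lid cannot be lifted straight off: raise it 20 mm at most until it is 85 mm or more in front
- reagent: amber reagent bottle, orange cap, 60 mm diameter, 165 mm tall, between the pot and the stand. Origin: centre of its underside. Leave it alone
- dish: Petri dish, 90 mm diameter, 16 mm high, lying just in front of the stand (its centre about 140 mm from the clip). Origin: centre of its underside. Leave it alone
- beaker: small beaker, 68 mm diameter, 80 mm tall, about 145 mm from the pot's centre on the side away from the notch. Origin: centre of its underside. Leave it alone
- wash: white bottle with red cap, 62 mm diameter, 175 mm tall, at the left side. Origin: centre of its underside. Leave it alone
- buffer: clear bottle with blue cap, 66 mm diameter, 150 mm tall, at the right side. Origin: centre of its underside. Leave it alone
- slidebox: yellow slide box 75 x 80 x 24 mm, near the robot in the middle. Origin: centre of its underside. Leave it alone
Mind the look-alikes: they are no part of the job. What is shaped like the stand but pink or purple is not meant. Leave any purple look-alike of the lid alone.

How it is judged:
By the outcome, as a careful person would: the job done as asked, in the order asked, and still so for the second after the job is handed in, with the robot touching nothing.
It also fails if it takes over 54 s, if anything falls off the work surface, if the arm or the gripper's body presses on something with over 40 N, if the wrist force passes 120 N, or if a joint passes its speed limit or range.

## Working session

There is one attempt and no reset: what is moved stays moved. The work goes in short steps, Python scripts to look and compute and a shell command to move; the robot and the scene stay as the last step left them, time stands still between calls to the robot, and variables do not carry over. Pictures are saved under pics/ and viewed, and the job is handed in when it is done.

```bash
ls; mkdir -p pics
cat > h.py <<'E'
from station import *
import numpy as np, cv2
from scipy.spatial.transform import Rotation as Rn
def save(name,img): cv2.imwrite('pics/'+name+'.png',img[:,:,::-1])
def ray(p,uv,Tw=None):
    n=cv2.undistortPoints(np.array([[uv]],float),np.array(p['mtx'],float),np.array(p['distortion'],float))[0,0]
    d=np.array([n[0],n[1],1.]); M=np.linalg.inv(np.array(p['view'])) if 'view' in p else Tw@np.array(p['tool_from_camera'])
    return M[:3,3],M[:3,:3]@d
def onz(p,uv,z,Tw=None):
    o,d=ray(p,uv,Tw); return o+d*(z-o[2])/d[2]
def tool(o):
    T=np.eye(4);T[:3,:3]=Rn.from_euler('xyz',o['eef_rot']).as_matrix();T[:3,3]=o['ee_pos'];return T
def proj(p,P,Tw=None):
    V=np.array(p['view']) if 'view' in p else np.linalg.inv(Tw@np.array(p['tool_from_camera']))
    r,_=cv2.Rodrigues(V[:3,:3]); return cv2.projectPoints(np.array(P,float).reshape(-1,3),r,V[:3,3],np.array(p['mtx'],float),np.array(p['distortion'],float))[0][:,0]
E
python3 - <<'E'
from h import *
o=get_obs();print(o)
for c in('scene','side','wrist'): save(c+'0',camera(c))
for c in('scene','side','wrist'): print(camera_params(c))
E
```

```text
pics
{'time_s': 0.0, 'qpos': array([-6.66133360e-02,  3.00445698e-01,  1.52158451e+00, -2.64820940e-06,
        1.32072576e+00, -6.65941987e-02]), 'joint_vel': array([ 0.0015001 , -0.0007396 , -0.00155368, -0.00351805,  0.00226513,
       -0.00059924]), 'tau': array([-1.53750298e-03, -5.31805658e+01, -3.52735734e+01,  7.07558286e-02,
        2.43994006e-02, -4.79655944e-05]), 'ee_pos': array([5.49750854e-01, 5.70569010e-06, 2.23898809e-01]), 'eef_rot': array([-1.57072147e+00,  1.16090345e-03, -1.84370682e-05]), 'force': array([-0.05063949, -0.22946516, -0.23362486]), 'moment': array([-0.03924716,  0.0455688 ,  0.00223779]), 'grip_width': 0.094184828780104}
{'mtx': array([[432.07946075,   0.        , 319.93534503],
       [  0.        , 432.07946075, 202.32041715],
       [  0.        ,   0.        ,   1.        ]]), 'distortion': array([-0.01618265,  0.        ,  0.        ,  0.        ,  0.        ]), 'view': array([[-0.79846238,  0.60203651,  0.0031412 ,  0.38180147],
       [ 0.48070099,  0.64066279, -0.59873012, -0.17485269],
       [-0.36246984, -0.4765535 , -0.80094468,  1.5457
[... 487 characters left out ...]
.52068872,  1.22942092],
       [ 0.        ,  0.        ,  0.        ,  1.        ]])}
{'mtx': array([[307.87599781,   0.        , 311.94535239],
       [  0.        , 307.87599781, 194.64432183],
       [  0.        ,   0.        ,   1.        ]]), 'distortion': array([-0.04403849,  0.        ,  0.        ,  0.        ,  0.        ]), 'tool_from_camera': array([[ 9.99999375e-01,  2.05175840e-04, -1.09889458e-03,
        -1.38396555e-03],
       [ 1.11563409e-03, -2.45516760e-01,  9.69391704e-01,
        -1.60582620e-01],
       [-7.09012793e-05, -9.69392324e-01, -2.45516836e-01,
         7.12069071e-02],
       [ 0.00000000e+00,  0.00000000e+00,  0.00000000e+00,
         1.00000000e+00]])}
```

View pics/scene0.png

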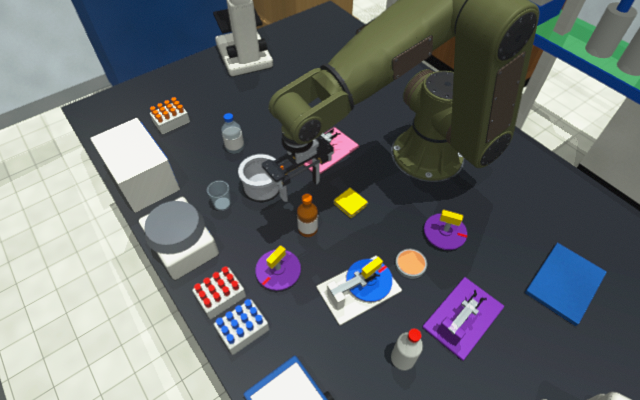

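View pics/side0.png

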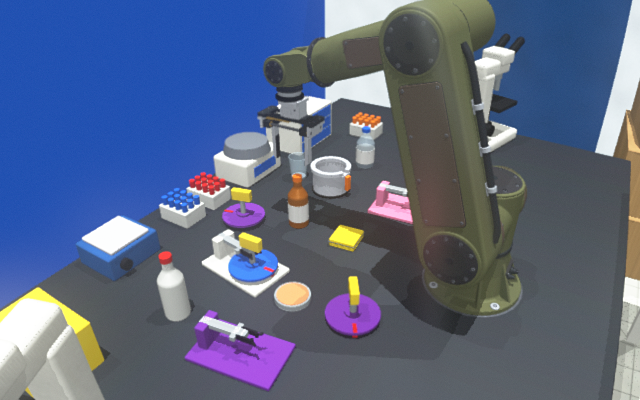

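View pics/wrist0.png

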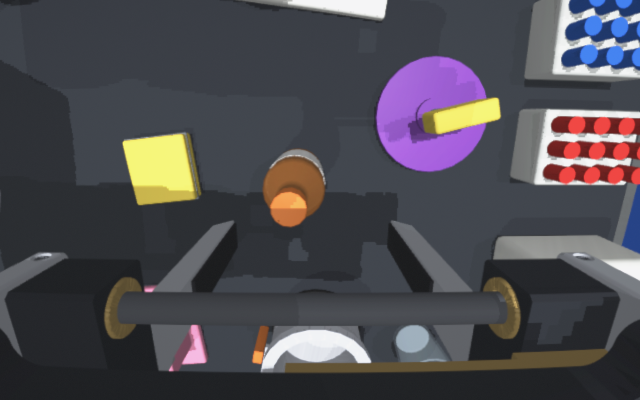

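Run:
```python
from h import *
out=[]
for c,box in(('scene',(310,240,430,330)),('side',(195,220,315,310)),('scene',(225,140,315,215)),('side',(295,140,370,210))):
    im=cv2.imread(f'pics/{c}0.png'); x0,y0,x1,y1=box
    out.append(cv2.resize(im[y0:y1,x0:x1],(400,300),interpolation=cv2.INTER_CUBIC))
cv2.imwrite('pics/crop0.png',np.vstack([np.hstack(out[:2]),np.hstack(out[2:])]))
for c in('scene','side'):
    p=camera_params(c); im=cv2.imread(f'pics/{c}0.png'); hsv=cv2.cvtColor(im,cv2.COLOR_BGR2HSV)
    x0,y0,x1,y1=(310,240,430,330) if c=='scene' else(195,220,315,310)
    for nm,lo,hi in(('blue',(100,150,80),(118,255,255)),('yel',(24,150,100),(34,255,255)),('red',(0,180,120),(6,255,255)),('red2',(174,180,120),(180,255,255))):
        m=cv2.inRange(hsv,lo,hi); mm=np.zeros_like(m); mm[y0:y1,x0:x1]=m[y0:y1,x0:x1]
        ys,xs=np.nonzero(mm)
        if len(xs): print(c,nm,len(xs),xs.mean(),ys.mean(),xs.min(),xs.max(),ys.min(),ys.max())
```

```text
scene blue 1000 370.631 282.495 347 391 259 300
scene yel 221 371.57013574660635 267.0452488687783 361 382 257 278
scene red 12 398.0 298.5 380 416 266 329
scene red2 12 384.5 274.0 379 417 267 329
side blue 994 252.53822937625753 266.4175050301811 229 277 250 280
side yel 311 250.34083601286173 241.7942122186495 239 261 233 252
side red 1 269.0 269.0 269 269 269 269
side red2 9 268.55555555555554 268.8888888888889 265 272 268 270
```

View pics/crop0.png

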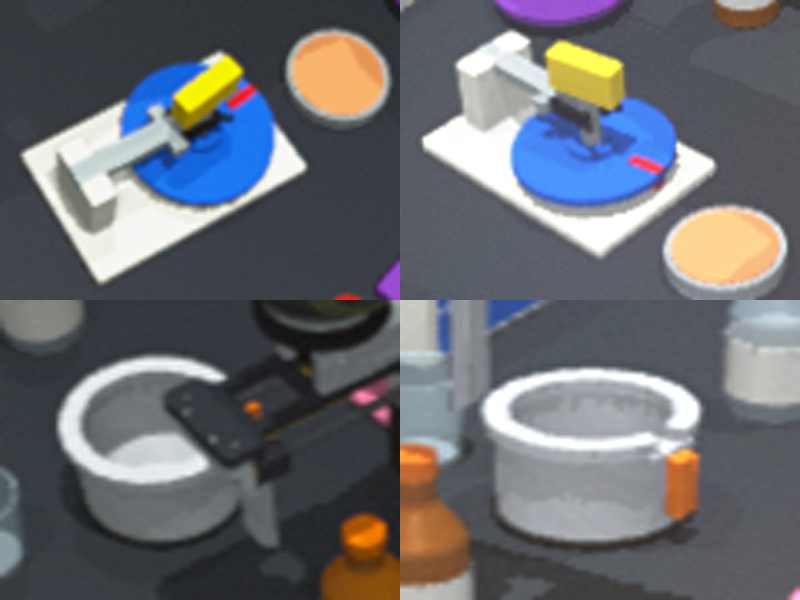

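```bash
cat >> h.py <<'E'
from scipy.optimize import least_squares
def circ(P,r):
    P=np.asarray(P)[:,:2]; f=lambda c:np.hypot(*(P-c).T)-r
    s=least_squares(f,P.mean(0),loss='soft_l1',f_scale=0.001); return s.x,np.sort(np.abs(f(s.x)))[int(len(P)*.7)]
def tri(*rays):
    A=0;b=0
    for o,d in rays:
        d=d/np.linalg.norm(d);M=np.eye(3)-np.outer(d,d);A=A+M;b=b+M@o
    x=np.linalg.solve(A,b); return x,[np.linalg.norm(np.cross(x-o,d/np.linalg.norm(d))) for o,d in rays]
E
python3 - <<'E'
from h import *
H={};R={}
for c in('scene','side'):
    p=camera_params(c); im=cv2.imread(f'pics/{c}0.png'); hsv=cv2.cvtColor(im,cv2.COLOR_BGR2HSV)
    x0,y0,x1,y1=(310,240,430,330) if c=='scene' else(195,220,315,310)
    m=cv2.inRange(hsv,(100,150,80),(118,255,255)); mm=np.zeros_like(m); mm[y0:y1,x0:x1]=m[y0:y1,x0:x1]
    cs,_=cv2.findContours(mm,cv2.RETR_EXTERNAL,cv2.CHAIN_APPROX_NONE); ct=max(cs,key=cv2.contourArea)[:,0]
    hull=cv2.convexHull(ct)[:,0]
    P=np.array([onz(p,q,0.034) for q in hull.astype(float)]); print(c,'lid',circ(P,.065), len(P))
    m=cv2.inRange(hsv,(24,150,100),(34,255,255)); mm=np.zeros_like(m); mm[y0:y1,x0:x1]=m[y0:y1,x0:x1]
    ys,xs=np.nonzero(mm); H[c]=ray(p,(xs.mean(),ys.mean()))
    m=cv2.inRange(hsv,(174,120,100),(180,255,255))|cv2.inRange(hsv,(0,150,100),(5,255,255)); mm=np.zeros_like(m); 
    a,b,cc,d=(377,262,392,278) if c=='scene' else(262,264,276,273)
    mm[b:d,a:cc]=m[b:d,a:cc]; ys,xs=np.nonzero(mm); print('stripe',len(xs),onz(p,(xs.mean(),ys.mean()),.034))
print('handle',tri(*H.values()))
# stand plate corners from crop (crop scale 3.333)
p=camera_params('scene')
for u,v in((22,157),(100,283),(307,165),(215,50)): print('S',onz(p,(310+u*.3,240+v*.3),.012))
p=camera_params('side')
for u,v in((424-400,145),(600-400,253),(714-400,165)): print('D',onz(p,(195+u*.3,220+v*.3),.012))
# pot rim: side crop scale 75/400=.1875,70/300=.2333
pts=[(483,410),(495,428),(530,445),(590,452),(500,385),(560,369),(620,369),(670,382),(698,405)]
P=[onz(p,(295+(u-400)*.1875,140+(v-300)*70/300),.09) for u,v in pts]; print('pot',circ(P,.066))
for u,v in((680,452),): print('orange',onz(p,(295+(u-400)*.1875,140+(v-300)*70/300),.075))
print('dish',[onz(camera_params('scene'),(310+338*.3,240+72*.3),.016)])
print('bottle',onz(camera_params('scene'),(307,199),.165),onz(p,(297,180),.165))
E
```

```text
scene lid (array([0.50397127, 0.26159346]), np.float64(0.001596028017017595)) 17
stripe 19 [0.4526742  0.25959999 0.034     ]
side lid (array([0.49997412, 0.26440381]), np.float64(0.0015444942051167365)) 22
stripe 14 [0.45320561 0.25939118 0.034     ]
handle (array([0.50269001, 0.26169808, 0.10229458]), [np.float64(0.0001938574610973113), np.float64(0.0001938574610973362)])
S [0.62976212 0.18534197 0.012     ]
S [0.64569963 0.31123665 0.012     ]
S [0.4417133 0.3360969 0.012    ]
S [0.43023706 0.20546158 0.012     ]
D [0.63592152 0.3127593  0.012     ]
D [0.43753679 0.3388242  0.012     ]
D [0.42275626 0.21234495 0.012     ]
pot (array([ 0.55287532, -0.22338175]), np.float64(0.001990068596127853))
orange [ 0.48247493 -0.21206699  0.075     ]
dish [array([0.36025677, 0.28868912, 0.016     ])]
bottle [0.53356244 0.01221739 0.165     ] [0.51386696 0.02936321 0.165     ]
```

```bash
python3 -m pendant '{"translation":[[-0.1,0,0.52],[-0.1,0,0.52],[-0.1,0,0.52],[-0.1,0,0.52],[-0.1,0,0.52],[-0.1,0,0.52],[-0.1,0,0.52],[-0.1,0,0.52]],"rot":[[0,-1,0],[0,-1,0],[0,-1,0],[0,-1,0],[0,-1,0],[0,-1,0],[0,-1,0],[0,-1,0]]}' 1 60
```

```text
time_s: 0.82
ee_pos: [0.4986, 0.2633, 0.2237]
eef_rot: [-1.57, 0.0, 1.01]
force: [0.2, -0.3, -0.3]
grip_width: 0.0937
```

```bash
python3 -m pendant '{"translation":[[0,0,0],[0,0,0],[0,0,0],[0,0,0],[0,0,0],[0,0,0],[0,0,0]],"rot":[[0,-0.39,0],[0,-0.39,0],[0,-0.39,0],[0,-0.39,0],[0,-0.39,0],[0,-0.39,0],[0,-0.39,0]]}'
python3 - <<'E'
from h import *
o=get_obs();print(o['qpos'],o['ee_pos'],o['eef_rot'])
T=tool(o);np.save('T1.npy',T)
save('w1',camera('wrist')); save('scene1',camera('scene'))
E
```

```text
time_s: 1.4
ee_pos: [0.4985, 0.2633, 0.2235]
eef_rot: [-1.569, -0.0, 1.619]
force: [0.2, -0.5, 0.2]
grip_width: 0.0938
[ 4.20522603e-01  3.32156483e-01  1.48105910e+00  8.54195146e-04
  1.32982727e+00 -1.19842209e+00] [0.49851725 0.26325841 0.22345187] [-1.56914375e+00 -2.44736698e-04  1.61874004e+00]
```

View pics/w1.png

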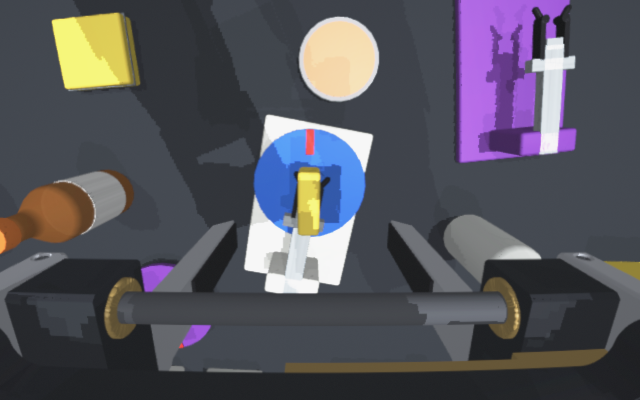

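View pics/scene1.png

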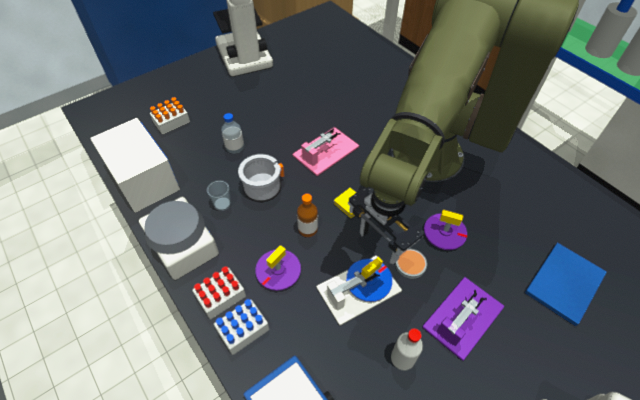

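Run:
```python
from h import *
T=np.load('T1.npy');p=camera_params('wrist')
im=cv2.imread('pics/w1.png');hsv=cv2.cvtColor(im,cv2.COLOR_BGR2HSV)
def mask(lo,hi,b):
    m=cv2.inRange(hsv,lo,hi);k=np.zeros_like(m);k[b[1]:b[3],b[0]:b[2]]=m[b[1]:b[3],b[0]:b[2]];return k
m=mask((100,150,80),(118,255,255),(240,110,380,250))
ct=max(cv2.findContours(m,cv2.RETR_EXTERNAL,cv2.CHAIN_APPROX_NONE)[0],key=cv2.contourArea)[:,0]
h=cv2.convexHull(ct)[:,0].astype(float)
P=np.array([onz(p,q,.034,T) for q in h]);c=circ(P,.065);print('lid',c)
m=mask((174,120,100),(180,255,255),(295,120,325,165))|mask((0,150,100),(6,255,255),(295,120,325,165))
ys,xs=np.nonzero(m);s=onz(p,(xs.mean(),ys.mean()),.034,T);d=s[:2]-c[0];print('stripe',s,xs.mean(),ys.mean(),np.hypot(*d),np.degrees(np.arctan2(d[1],d[0])))
m=mask((22,120,60),(36,255,255),(285,155,335,250));ys,xs=np.nonzero(m);V=hsv[ys,xs,2];print(np.percentile(V,[5,25,50,75,95]))
t=V>np.percentile(V,50)*.97
r=cv2.minAreaRect(np.c_[xs,ys].astype(np.float32));print('bar',r)
for q in cv2.boxPoints(r): print(onz(p,q,.118,T))
m=cv2.inRange(hsv,(0,0,150),(180,60,255));k=np.zeros_like(m);k[105:290,235:380]=m[105:290,235:380]
ct=max(cv2.findContours(k,cv2.RETR_EXTERNAL,cv2.CHAIN_APPROX_NONE)[0],key=cv2.contourArea)
r=cv2.minAreaRect(ct);print('plate',r)
for q in((267,115),(372,135),(340,285),(246,272)): print(onz(p,q,.012,T))
cr=cv2.resize(im[100:300,220:400],(720,800),interpolation=cv2.INTER_CUBIC);cv2.imwrite('pics/cw1.png',cv2.resize(cr,(540,600)))
s=cv2.imread('pics/scene1.png');cv2.imwrite('pics/cs1.png',cv2.resize(s[145:215,225:305],(800,600),interpolation=cv2.INTER_CUBIC))
```

```text
lid (array([0.50341558, 0.2604909 ]), np.float64(0.002027905592866988))
stripe [0.45261344 0.258639   0.034     ] 309.4657534246575 141.486301369863 0.0508358867474706 -177.91230370140755
[147. 196. 223. 230. 247.]
bar ((308.5, 201.0), (66.0, 23.0), 90.0)
[0.46964977 0.24905813 0.118     ]
[0.46869604 0.26910914 0.118     ]
[0.52999973 0.2724416  0.118     ]
[0.53100409 0.25126339 0.118     ]
plate ((295.481201171875, 249.66795349121094), (102.57426452636719, 89.17822265625), 11.421186447143555)
[0.42579697 0.20734091 0.012     ]
[0.4429568  0.33271403 0.012     ]
[0.64368265 0.30860183 0.012     ]
[0.63035001 0.18170607 0.012     ]
```

View pics/cw1.png

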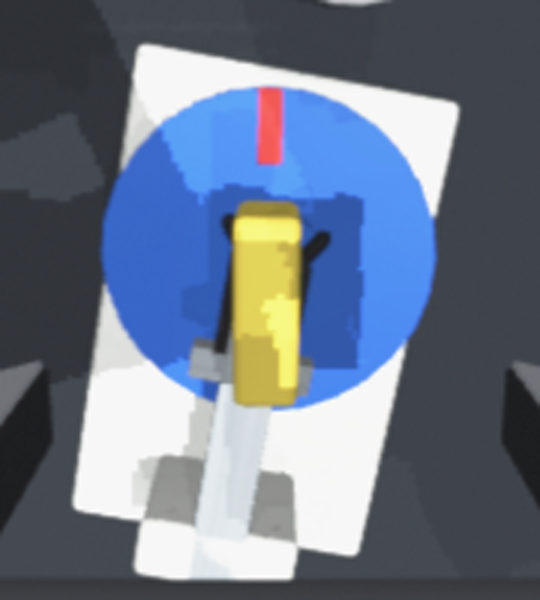

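View pics/cs1.png

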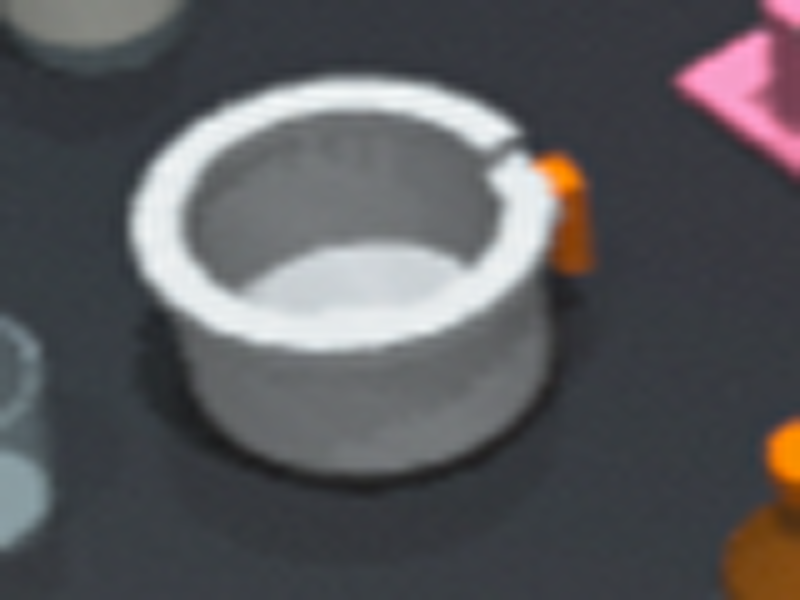

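```bash
python3 -m pendant '{"translation":[[-0.005,0.06,-0.007],[-0.005,0.12,-0.007],[-0.005,0.18,-0.007],[-0.005,0.23,-0.007],[-0.005,0.249,-0.007],[-0.005,0.249,-0.007]],"rot":[[0,0,0],[0,0,0],[0,0,0],[0,0,0],[0,0,0],[0,0,0]]}' 1 60
python3 - <<'E'
from h import *
o=get_obs();print(o['ee_pos'],o['eef_rot'],o['force']);np.save('T2.npy',tool(o));save('w2',camera('wrist'))
E
```

```text
time_s: 2.0
ee_pos: [0.5012, 0.2606, 0.0971]
eef_rot: [-1.566, 0.001, 1.617]
force: [-0.7, 0.2, 0.2]
grip_width: 0.094
[0.50115733 0.26057855 0.09714986] [-1.56589045e+00  9.86556364e-04  1.61669618e+00] [-0.66470689  0.15670364  0.19696952]
```

View pics/w2.png

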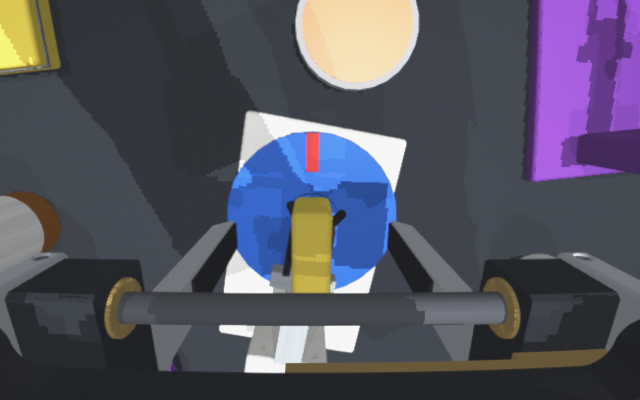

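```bash
python3 -m pendant '{"translation":[[0,0,0],[0,0,0],[0,0,0],[0,0,0],[0,0,0],[0,0,0]],"rot":[[0,0,0],[0,0,0],[0,0,0],[0,0,0],[0,0,0],[0,0,0]]}' 0 60
```

```text
time_s: 2.55
ee_pos: [0.5021, 0.261, 0.0994]
eef_rot: [-1.569, -0.0, 1.617]
force: [-0.3, 0.4, -0.4]
grip_width: 0.0576
```

```bash
python3 -m pendant '{"translation":[[0,0,0],[0,0,0],[0,0,0],[0,0,0],[0,0,0],[0,0,0],[0,0,0],[0,0,0]],"rot":[[0,0,0],[0,0,0],[0,0,0],[0,0,0],[0,0,0],[0,0,0],[0,0,0],[0,0,0]]}' 0 60
```

```text
time_s: 3.22
ee_pos: [0.5021, 0.2608, 0.0993]
eef_rot: [-1.569, 0.0, 1.617]
force: [0.3, -2.5, -1.8]
grip_width: 0.0195
```

```bash
python3 -m pendant '{"translation":[[0.0017,0,0.01],[0.0034,0,0.02],[0.0051,0,0.03],[0.0068,0,0.04],[0.0086,0,0.05],[0.0103,0,0.06],[0.012,0,0.07],[0.0137,0,0.079]],"rot":[[0,0,0],[0,0,0],[0,0,0],[0,0,0],[0,0,0],[0,0,0],[0,0,0],[0,0,0]]}' 0 60
python3 - <<'E'
from h import *
o=get_obs();print(o['ee_pos'],o['eef_rot'],o['force'],o['moment']);np.save('T3.npy',tool(o));save('w3',camera('wrist'));save('s3',camera('side')[200:320,170:350])
E
```

```text
time_s: 3.88
ee_pos: [0.4616, 0.2659, 0.0992]
eef_rot: [-1.568, 0.0, 1.617]
force: [0.3, -0.5, -1.9]
grip_width: 0.02
[0.4615954  0.26594578 0.09923815] [-1.56836350e+00  2.47104161e-04  1.61725488e+00] [ 0.33951173 -0.48082112 -1.9389914 ] [ 0.14508155 -0.13009356 -0.00445637]
```

View pics/w3.png

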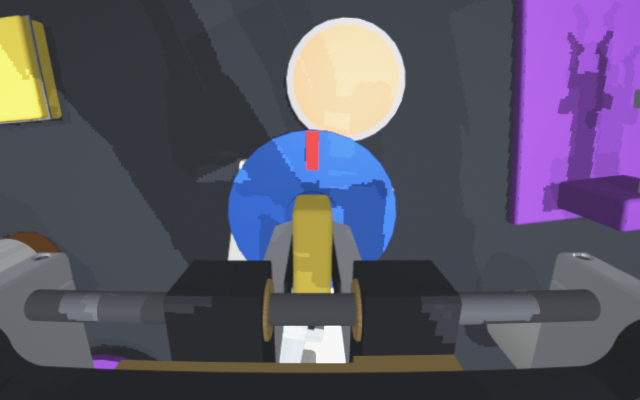

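View pics/s3.png

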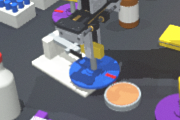

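```bash
python3 -m pendant '{"translation":[[0,-0.014,0],[0,-0.028,0],[0.004,-0.028,0.025],[0.0095,-0.028,0.055],[0.016,-0.028,0.09],[0.021,-0.028,0.12],[0.026,-0.028,0.148],[0.026,-0.028,0.148]],"rot":[[0,0,0],[0,0,0],[0,0,0],[0,0,0],[0,0,0],[0,0,0],[0,0,0],[0,0,0]]}' 0 60
```

```text
time_s: 4.65
ee_pos: [0.3855, 0.2758, 0.1141]
eef_rot: [-1.568, 0.0, 1.619]
force: [1.1, -0.4, -3.0]
grip_width: 0.02
```

Run:
```python
from h import *
p=camera_params('scene');f=lambda u,v:onz(p,(225+(u+.5)*.1-.5,145+(v+.5)*70/600-.5),.09)
outer=[(128,220),(140,170),(180,120),(240,88),(310,73),(370,72),(430,85),(480,105),(515,128),(555,185),(545,235),(500,285),(440,325),(350,350),(270,340),(200,308),(150,268)]
inner=[(185,215),(200,170),(240,135),(310,113),(370,112),(430,125),(470,143)]
print('outer',circ([f(*q) for q in outer],.066));print('inner',circ([f(*q) for q in inner],.052))
c=circ([f(*q) for q in outer],.066)[0]
for q in((500,143),(515,140),(505,155),(490,155)):
    d=f(*q)[:2]-c;print(np.hypot(*d),np.degrees(np.arctan2(d[1],d[0])))
g=onz(p,(225+56.5,145+165*7/60),.075)[:2]-c;print('orange',np.hypot(*g),np.degrees(np.arctan2(g[1],g[0])))
p=camera_params('side');im=cv2.imread('pics/side0.png');cv2.imwrite('pics/cside0.png',cv2.resize(im[145:205,300:370],(700,600),interpolation=cv2.INTER_CUBIC))
```

```text
outer (array([ 0.55297296, -0.22767102]), np.float64(0.0023176130940794487))
inner (array([ 0.55499017, -0.22332008]), np.float64(0.0010638508326592869))
0.058076725382821784 174.71153470170594
0.06295289966614696 173.61950934546715
0.05692203213881986 168.4345318792313
0.052579308827372086 170.69440069864007
orange 0.07735713986741374 166.58867470649488
```

```bash
python3 -m pendant '{"translation":[[0,-0.08,0],[0,-0.16,0],[0,-0.24,0],[0,-0.32,0],[0,-0.38,0],[0,-0.38,0]],"rot":[[0,0,0],[0,0,0],[0,0,0],[0,0,0],[0,0,0],[0,0,0]]}' 0 60
```

```text
time_s: 5.15
ee_pos: [0.3878, 0.2764, 0.3111]
eef_rot: [-1.577, -0.005, 1.618]
force: [0.4, 0.3, -2.0]
grip_width: 0.0197
```

View pics/cside0.png

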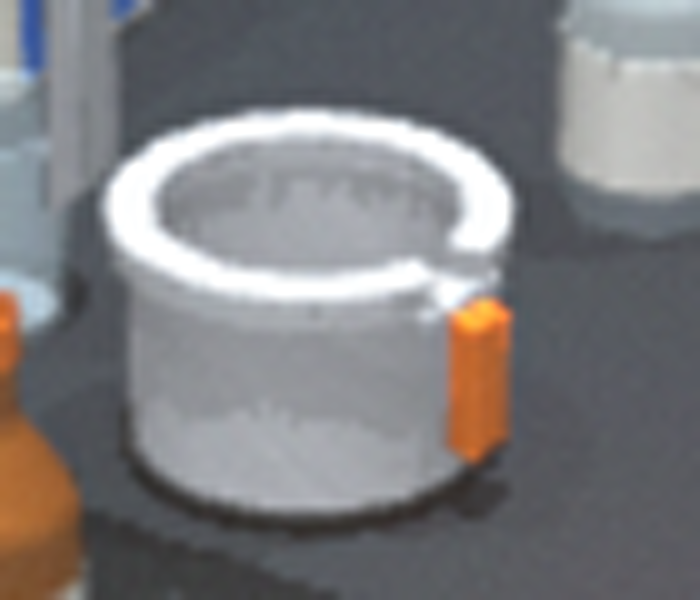

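```bash
python3 -m pendant '{"translation":[[-0.05,0,-0.025],[-0.12,0,-0.055],[-0.19,0,-0.09],[-0.26,0,-0.12],[-0.33,0,-0.15],[-0.40,0,-0.185],[-0.47,0,-0.22],[-0.53,0,-0.245]],"rot":[[0,0,0],[0,0,0],[0,0,0],[0,0,0],[0,0,0],[0,0,0],[0,0,0],[0,0,0]]}' 0 60
python3 -m pendant '{"translation":[[-0.06,0,-0.03],[-0.1,0,-0.04],[-0.1,0,-0.04],[-0.1,0,-0.04],[-0.1,0,-0.04]],"rot":[[0,0,0],[0,0,0],[0,0,0],[0,0,0],[0,0,0]]}' 0 60
python3 - <<'E'
from h import *
o=get_obs();print(o['ee_pos'],o['eef_rot'],o['force'],o['joint_vel']);np.save('T4.npy',tool(o));save('w4',camera('wrist'))
E
```

```text
time_s: 5.82
ee_pos: [0.5238, 0.0147, 0.3099]
eef_rot: [-1.576, -0.005, 1.617]
force: [0.5, 0.6, -4.0]
grip_width: 0.02
time_s: 6.23
ee_pos: [0.546, -0.0341, 0.3094]
eef_rot: [-1.576, -0.005, 1.617]
force: [-0.8, -0.1, -2.9]
grip_width: 0.0197
[ 0.54597123 -0.03411392  0.30938864] [-1.57576999 -0.00480505  1.61710197] [-0.80270244 -0.10021107 -2.87224857] [ 0.01855305 -0.01416812  0.00114516 -0.00056833  0.00160599 -0.00038447]
```

View pics/w4.png

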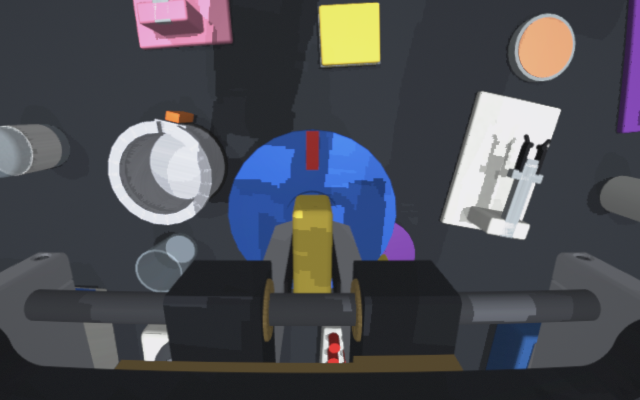

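Run:
```python
from h import *
T=np.load('T4.npy');p=camera_params('wrist')
im=cv2.imread('pics/w4.png');hsv=cv2.cvtColor(im,cv2.COLOR_BGR2HSV)
m=cv2.inRange(hsv,(0,0,165),(180,45,255));k=np.zeros_like(m);k[112:232,100:232]=m[112:232,100:232]
cv2.imwrite('pics/c4.png',np.hstack([cv2.resize(im[105:240,95:235],(400,386),interpolation=cv2.INTER_CUBIC),cv2.cvtColor(cv2.resize(k[105:240,95:235],(400,386)),cv2.COLOR_GRAY2BGR)]))
# lid in tool frame
TI=np.linalg.inv(T)
m=cv2.inRange(hsv,(100,150,80),(118,255,255));m[:120]=0;m[262:]=0;m[:,:220]=0;m[:,400:]=0
ct=max(cv2.findContours(m,cv2.RETR_EXTERNAL,cv2.CHAIN_APPROX_NONE)[0],key=cv2.contourArea)[:,0]
h=cv2.convexHull(ct)[:,0].astype(float); h=h[h[:,1]<235]
C=np.array(p['tool_from_camera'])
P=[]
for q in h:
    n=cv2.undistortPoints(q.reshape(1,1,2),p['mtx'],p['distortion'])[0,0];d=C[:3,:3]@np.array([n[0],n[1],1]);o=C[:3,3];P.append((o+d*(.0677-o[1])/d[1])[[0,2]])
print('lid in tool xz',circ(P,.065),len(P))
```

```text
lid in tool xz (array([-0.00012471, -0.00086962]), np.float64(0.00030738270784495814)) 32
```

View pics/c4.png

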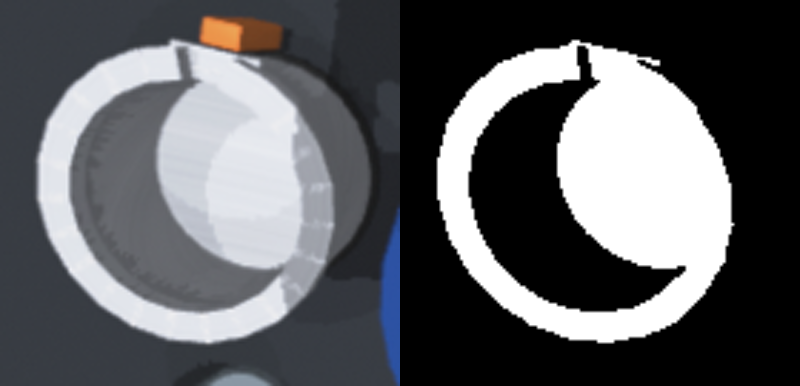

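Run:
```python
from h import *
T=np.load('T4.npy');p=camera_params('wrist')
im=cv2.imread('pics/w4.png');hsv=cv2.cvtColor(im,cv2.COLOR_BGR2HSV)
m=cv2.inRange(hsv,(0,0,165),(180,45,255));k=np.zeros_like(m);k[112:232,100:232]=m[112:232,100:232]
ct=max(cv2.findContours(k,cv2.RETR_EXTERNAL,cv2.CHAIN_APPROX_NONE)[0],key=cv2.contourArea)[:,0].astype(float)
P=np.array([onz(p,q,.09,T) for q in ct]);c=circ(P,.066);print('outer',c,len(P))
r=np.hypot(*(P[:,:2]-c[0]).T)-.066;a=np.degrees(np.arctan2(P[:,1]-c[0][1],P[:,0]-c[0][0]))
for lo in range(-180,180,30): 
    s=(a>=lo)&(a<lo+30);print(lo,np.round(np.median(r[s])*1e3,1),end='; ')
# inner bore edge, left/bottom part: black region inside
inn=[(70,185),(80,150),(100,115),(140,90),(175,82),(80,225),(100,262),(135,292),(180,310),(225,310),(262,295)]
f=lambda u,v,z=.09:onz(p,(95+(u+.5)*.35-.5,105+(v+.5)*.35-.5),z,T)
print('\ninner',circ([f(*q) for q in inn],.052))
c=c[0]
print('notch left edge bore/outer:')
for q in((182,80),(190,78),(176,44),(172,40),(262,66),(240,62)):
    d=f(*q)[:2]-c;print(q,np.hypot(*d),np.degrees(np.arctan2(d[1],d[0])))
for q in((205,18),(245,27),(283,33),(200,42),(237,50),(280,50)):
    d=f(*q,.075)[:2]-c;print('or',q,np.hypot(*d),np.degrees(np.arctan2(d[1],d[0])))
for c in('scene','side'):
    i=cv2.imread(f'pics/{c}1.png' if c=='scene' else 'pics/side0.png')
cv2.imwrite('pics/c4b.png',cv2.resize(im[108:140,145:205],(800,427),interpolation=cv2.INTER_CUBIC))
```

```text
outer (array([ 0.55242475, -0.22565003]), np.float64(0.0008623335515691583)) 307
-180 -0.6; -150 -0.5; -120 -0.3; -90 -0.2; -60 -0.1; -30 -0.0; 0 0.2; 30 -0.2; 60 -0.7; 90 -1.0; 120 0.1; 150 1.4; 
inner (array([ 0.55358684, -0.2235872 ]), np.float64(0.0005097711616180514))
notch left edge bore/outer:
(182, 80) 0.05174762012657711 176.6986187997232
(190, 78) 0.05303809294368249 172.9379150728199
(176, 44) 0.06668125779231632 178.76953649731004
(172, 40) 0.06826722467196218 -179.8495692107405
(262, 66) 0.07001541420869438 147.19331715662338
(240, 62) 0.06659835399770339 154.6064600331521
or (205, 18) 0.07813994008409697 174.29262242353101
or (245, 27) 0.07872237704841775 161.2499805018917
or (283, 33) 0.08387570470848402 149.94963092901634
or (200, 42) 0.06756426426971177 175.8375731572928
or (237, 50) 0.06793556398944199 161.79004230721077
or (280, 50) 0.07672726060970365 148.2575486006045
```

View pics/c4b.png

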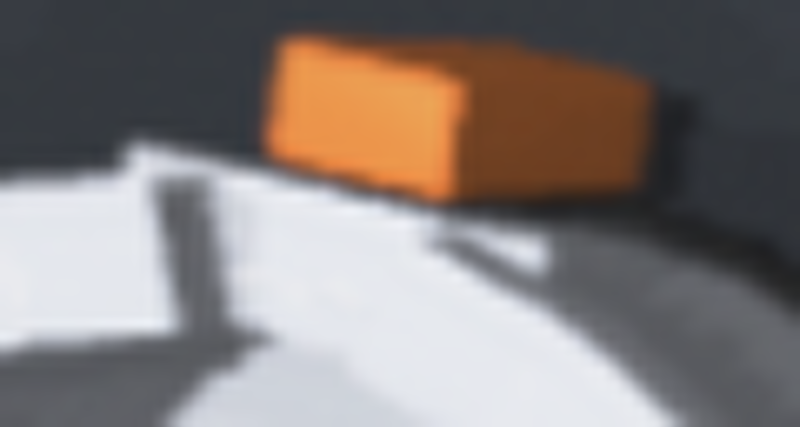

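```bash
cat >> h.py <<'E'
def goal(pos,yawdeg):
    o=get_obs();T=tool(o);R=T[:3,:3];Rg=Rn.from_euler('xyz',[-np.pi/2,0,np.radians(yawdeg)]).as_matrix()
    print('cur',o['ee_pos'].round(4),o['eef_rot'].round(4),'F',o['force'].round(1),'M',o['moment'].round(2),'g',o['grip_width'].round(4))
    print('tr',(R.T@(np.array(pos)-o['ee_pos'])/.5).round(4),'rot',(Rn.from_matrix(R.T@Rg).as_rotvec()/(np.pi/2)).round(4))
    zz=R[:,1];print('tool y world',zz.round(4),'key yaw',np.degrees(np.arctan2(R[1,2],R[0,2])).round(2))
E
python3 -c "
from h import *
goal([.553,-.2245,.25],13)"
```

```text
Traceback (most recent call last):
  File "h.py", line 27, in goal
    print('cur',o['ee_pos'].round(4),o['eef_rot'].round(4),'F',o['force'].round(1),'M',o['moment'].round(2),'g',o['grip_width'].round(4))
                                                                                                                ^^^^^^^^^^^^^^^^^^^^^
AttributeError: 'float' object has no attribute 'round'
```

```bash
sed -i "s/o\['grip_width'\].round(4)/round(o['grip_width'],4)/" h.py
python3 -c "
from h import *
goal([.553,-.2245,.25],13)"
```

```text
cur [ 0.5459 -0.0337  0.3097] [-1.5762 -0.0047  1.6179] F [-0.3  0.4 -3.4] M [ 0.09 -0.02 -0.01] g 0.0195
tr [-0.3824  0.1175  0.0045] rot [8.000e-04 8.856e-01 4.900e-03]
tool y world [ 0.0051  0.005  -1.    ] key yaw -177.3
```

```bash
python3 -m pendant '{"translation":[[-0.06,0,0],[-0.12,0,0],[-0.18,0,0],[-0.24,0,0.002],[-0.3,0,0.004],[-0.35,0.02,0.004],[-0.382,0.06,0.004],[-0.382,0.1,0.004]],"rot":[[0,0.08,0],[0,0.16,0],[0,0.24,0],[0,0.32,0],[0,0.4,0.002],[0,0.48,0.003],[0,0.56,0.004],[0,0.635,0.005]]}' 0 60
python3 -c "
from h import *
goal([.553,-.2245,.22],13)"
```

```text
time_s: 6.95
ee_pos: [0.5532, -0.2262, 0.2583]
eef_rot: [-1.575, -0.001, 0.613]
force: [0.2, -0.3, -3.7]
grip_width: 0.0199
cur [ 0.5532 -0.2262  0.2583] [-1.5748e+00 -6.0000e-04  6.1300e-01] F [ 0.2 -0.3 -3.7] M [ 0.05 -0.02 -0.01] g 0.0199
tr [0.0016 0.0765 0.0034] rot [0.0024 0.2458 0.0009]
tool y world [ 0.0028 -0.0029 -1.    ] key yaw 125.12
```

```bash
python3 -m pendant '{"translation":[[0.002,0.04,0.005],[0.002,0.08,0.005],[0.002,0.12,0.005],[0.002,0.126,0.005],[0.002,0.126,0.005]],"rot":[[0.002,0.08,0],[0.002,0.16,0],[0.002,0.24,0],[0.002,0.246,0],[0.002,0.246,0]]}' 0 60
python3 - <<'E'
from h import *
goal([.5528,-.2238,.171],13);np.save('T5.npy',tool(get_obs()))
save('w5',camera('wrist'));s=camera('scene');save('s5',s)
cv2.imwrite('pics/cs5.png',cv2.resize(s[100:220,200:360,::-1],(800,600),interpolation=cv2.INTER_CUBIC))
s=camera('side');cv2.imwrite('pics/cd5.png',cv2.resize(s[80:220,250:430,::-1],(771,600),interpolation=cv2.INTER_CUBIC))
E
```

```text
time_s: 7.37
ee_pos: [0.5526, -0.2229, 0.1947]
eef_rot: [-1.57, -0.0, 0.23]
force: [0.5, 0.1, -2.6]
grip_width: 0.0195
cur [ 0.5526 -0.2229  0.1947] [-1.570e+00 -1.000e-04  2.298e-01] F [ 0.5  0.1 -2.6] M [ 0.04 -0.05  0.  ] g 0.0195
tr [-0.      0.0474 -0.002 ] rot [-0.0005  0.0019  0.0001]
tool y world [-1.e-04  8.e-04 -1.e+00] key yaw 103.17
```

View pics/w5.png

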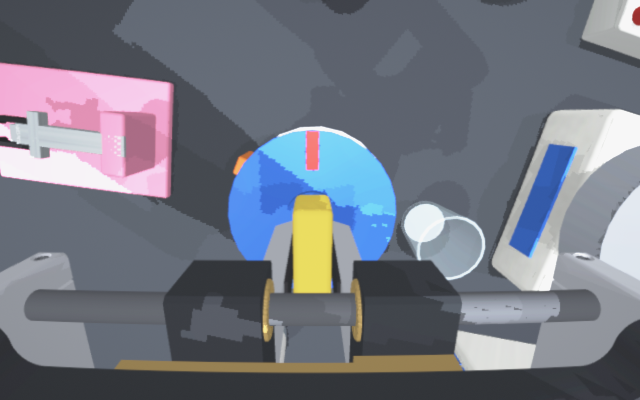

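View pics/cs5.png

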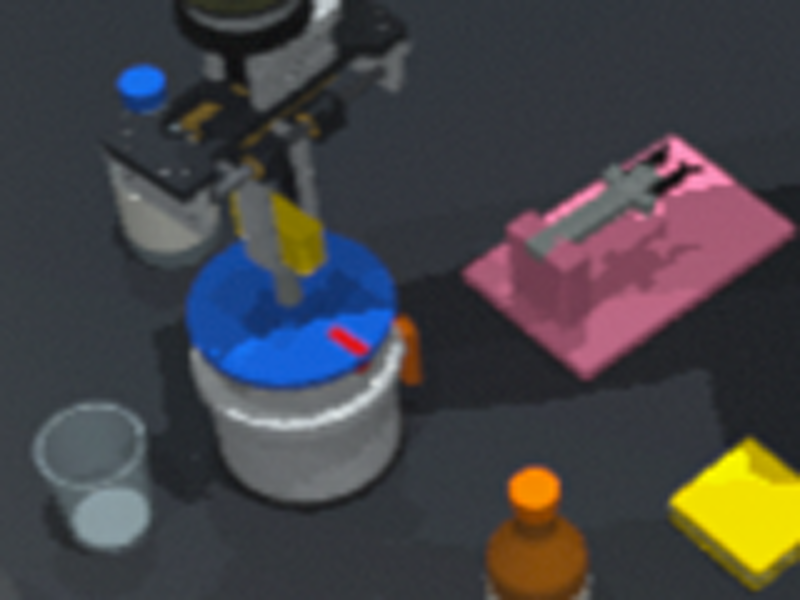

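View pics/cd5.png

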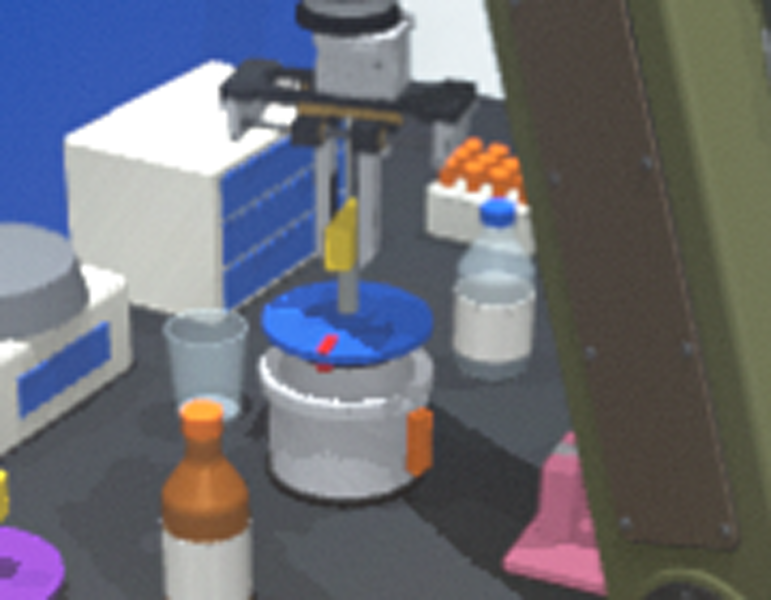

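Run:
```python
from h import *
T=np.load('T5.npy');p=camera_params('wrist');im=cv2.imread('pics/w5.png');hsv=cv2.cvtColor(im,cv2.COLOR_BGR2HSV)
m=cv2.inRange(hsv,(0,0,170),(180,50,255));k=np.zeros_like(m);k[118:160,262:380]=m[118:160,262:380]
pts=[(u,np.nonzero(k[:,u])[0].min()-.5) for u in range(262,380) if k[:,u].any()]
print(pts[0],pts[-1],len(pts))
P=[onz(p,q,.09,T) for q in pts];print(circ(P,.066))
```

```text
(278, np.float64(134.5)) (366, np.float64(146.5)) 89
(array([ 0.55307974, -0.22440372]), np.float64(0.000357832616724979))
```

```bash
python3 -m pendant '{"translation":[[0,0.012,-0.001],[0,0.024,-0.001],[0,0.034,-0.001],[0,0.041,-0.001],[0,0.045,-0.001],[0,0.047,-0.001],[0,0.049,-0.001],[0,0.051,-0.001]],"rot":[[0,0,0],[0,0,0],[0,0,0],[0,0,0],[0,0,0],[0,0,0],[0,0,0],[0,0,0]]}' 0 60
python3 -c "
from h import *
goal([.553,-.2235,.171],78)"
```

```text
time_s: 8.18
ee_pos: [0.5536, -0.2242, 0.1716]
eef_rot: [-1.573, -0.004, 0.23]
force: [-0.4, 0.4, -2.4]
grip_width: 0.0196
cur [ 0.5536 -0.2242  0.1716] [-1.5729 -0.0036  0.2304] F [-0.4  0.4 -2.4] M [ 0.05 -0.02  0.02] g 0.0196
tr [-0.0009  0.0011  0.0017] rot [ 0.0025 -0.72    0.0013]
tool y world [ 0.0039 -0.0012 -1.    ] key yaw 103.2
```

```bash
python3 -m pendant '{"translation":[[0,0.002,0],[0,0.004,0],[0,0.006,0],[0,0.006,0]],"rot":[[0,0,0],[0,0,0],[0,0,0],[0,0,0]]}' 0 60
python3 -c "
from h import *
goal([.553,-.2235,.171],78)"
```

```text
time_s: 8.52
ee_pos: [0.5542, -0.2249, 0.1708]
eef_rot: [-1.575, -0.006, 0.23]
force: [-3.0, -1.1, 12.6]
grip_width: 0.0193
cur [ 0.5542 -0.2249  0.1708] [-1.5752 -0.0058  0.2304] F [-3.  -1.1 12.6] M [0.34 1.03 0.24] g 0.0193
tr [-0.0016 -0.0005  0.0032] rot [ 0.0046 -0.72    0.0017]
tool y world [ 0.0067 -0.0029 -1.    ] key yaw 103.2
```

```bash
python3 -m pendant '{"translation":[[-0.001,0.001,0.002],[-0.0016,0.001,0.003],[-0.0016,0.001,0.003],[-0.0016,0.001,0.003],[-0.0016,0.001,0.003],[-0.0016,0.001,0.003],[-0.0016,0.001,0.003],[-0.0016,0.001,0.003]],"rot":[[0.001,-0.05,0],[0.002,-0.12,0.001],[0.003,-0.19,0.001],[0.004,-0.26,0.001],[0.005,-0.33,0.001],[0.005,-0.4,0.002],[0.005,-0.46,0.002],[0.005,-0.52,0.002]]}' 0 60
python3 - <<'E'
from h import *
goal([.553,-.2235,.1705],78)
save('w6',camera('wrist'));s=camera('side');cv2.imwrite('pics/cd6.png',cv2.resize(s[100:220,270:390,::-1],(600,600),interpolation=cv2.INTER_CUBIC))
E
```

```text
time_s: 9.18
ee_pos: [0.5535, -0.2234, 0.1708]
eef_rot: [-1.571, -0.002, 1.052]
force: [0.7, 2.4, 0.5]
grip_width: 0.0194
cur [ 0.5535 -0.2234  0.1708] [-1.5709 -0.0019  1.0519] F [0.7 2.4 0.5] M [ 0.75 -0.25 -0.14] g 0.0194
tr [-0.0007  0.0007  0.0007] rot [ 0.0003 -0.197   0.0012]
tool y world [ 0.0011  0.0016 -1.    ] key yaw 150.27
```

View pics/cd6.png

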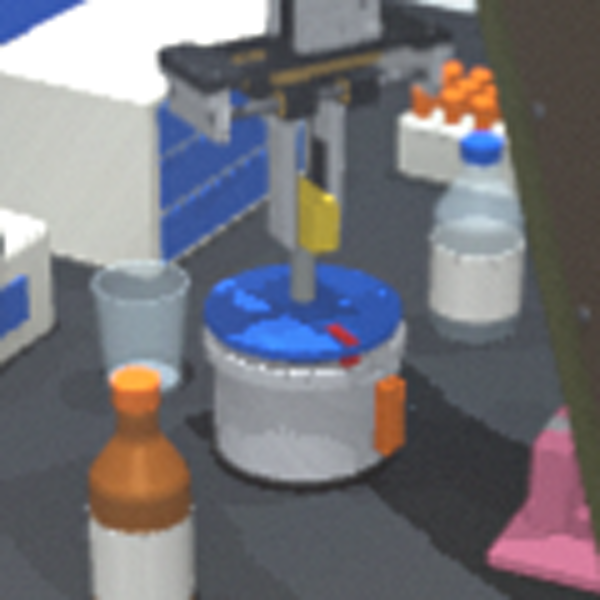

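View pics/w6.png

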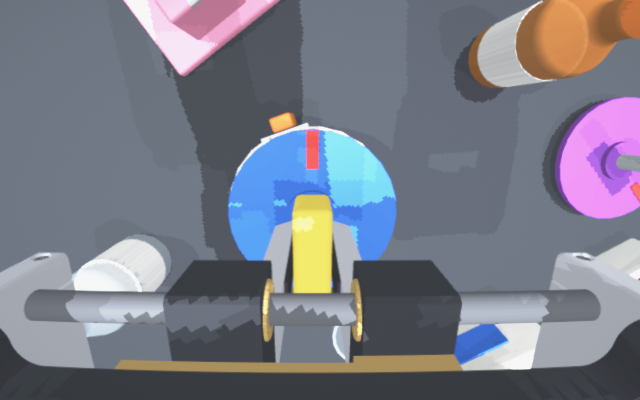

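```bash
python3 -m pendant '{"translation":[[-0.0007,0.0025,0.0007],[-0.0007,0.003,0.0007],[-0.0007,0.0035,0.0007],[-0.0007,0.004,0.0007],[-0.0007,0.0045,0.0007],[-0.0007,0.005,0.0007]],"rot":[[0,-0.07,0],[0,-0.13,0.001],[0,-0.18,0.001],[0,-0.197,0.001],[0,-0.197,0.001],[0,-0.197,0.001]]}' 0 60
python3 - <<'E'
from h import *
goal([.553,-.2235,.1633],78)
E
```

```text
time_s: 9.78
ee_pos: [0.5527, -0.2238, 0.1681]
eef_rot: [-1.571, 0.001, 1.355]
force: [-0.0, -0.2, -3.5]
grip_width: 0.0196
cur [ 0.5527 -0.2238  0.1681] [-1.5706e+00  7.0000e-04  1.3551e+00] F [-0.  -0.2 -3.5] M [ 0.07 -0.05  0.09] g 0.0196
tr [ 0.0008  0.0095 -0.0005] rot [-0.0001 -0.004  -0.0004]
tool y world [-4.e-04 -6.e-04 -1.e+00] key yaw 167.64
```

```bash
python3 -m pendant '{"translation":[[0,0.003,0],[0,0.006,0],[0,0.008,0],[0,0.0095,0],[0,0.011,0],[0,0.013,0],[0,0.013,0]],"rot":[[0,0,0],[0,0,0],[0,0,0],[0,0,0],[0,0,0],[0,0,0],[0,0,0]]}' 0 60
python3 - <<'E'
from h import *
goal([.553,-.2235,.1633],78)
save('w7',camera('wrist'));s=camera('side');cv2.imwrite('pics/cd7.png',cv2.resize(s[100:220,270:390,::-1],(600,600),interpolation=cv2.INTER_CUBIC))
E
```

```text
time_s: 10.37
ee_pos: [0.5526, -0.2241, 0.1632]
eef_rot: [-1.572, 0.001, 1.355]
force: [-10.8, 1.3, 13.5]
grip_width: 0.0197
cur [ 0.5526 -0.2241  0.1632] [-1.5715e+00  1.3000e-03  1.3546e+00] F [-10.8   1.3  13.5] M [0.62 1.48 0.14] g 0.0197
tr [ 0.0014 -0.0002 -0.0005] rot [ 0.0005 -0.0043 -0.0009]
tool y world [ 4.0e-04 -1.5e-03 -1.0e+00] key yaw 167.61
```

View pics/cd7.png

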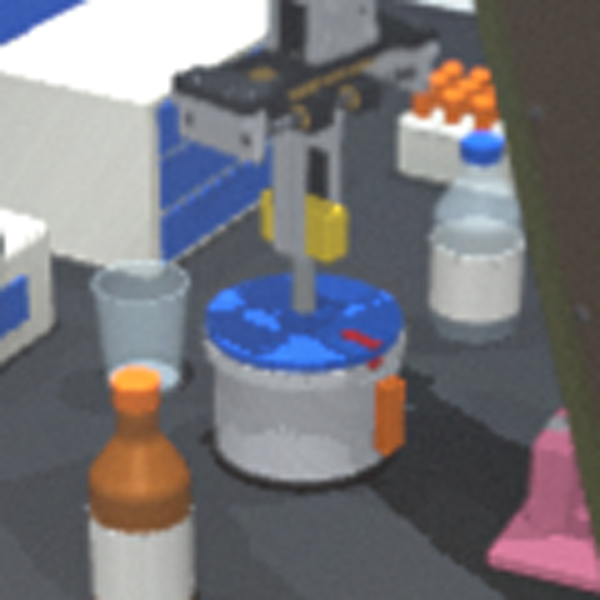

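```bash
python3 -m pendant '{"translation":[[0,0.002,0],[0,0.004,0],[0,0.004,0],[0,0,0],[0,0,0]],"rot":[[0,0,0],[0,0,0],[0,0,0],[0,0,0],[0,0,0]]}' 0 60
python3 - <<'E'
from h import *
goal([.553,-.2235,.1633],78)
E
```

```text
time_s: 10.88
ee_pos: [0.5527, -0.2242, 0.1635]
eef_rot: [-1.572, 0.002, 1.354]
force: [0.2, -0.6, -3.8]
grip_width: 0.0197
cur [ 0.5527 -0.2242  0.1635] [-1.5723e+00  1.5000e-03  1.3543e+00] F [ 0.2 -0.6 -3.8] M [ 0.03 -0.05  0.  ] g 0.0197
tr [ 0.0016  0.0004 -0.0002] rot [ 0.001  -0.0045 -0.001 ]
tool y world [ 0.0011 -0.0018 -1.    ] key yaw 167.6
```

```bash
python3 -m pendant '{"translation":[[0,0.001,0],[0,0.001,0],[0,0.001,0],[0,0.001,0],[0,0.001,0],[0,0.001,0]],"rot":[[0,0,0],[0,0,0],[0,0,0],[0,0,0],[0,0,0],[0,0,0]]}' 1 60
python3 -m pendant '{"translation":[[0,-0.04,0],[0,-0.1,0],[0,-0.16,0],[0,-0.22,0],[0,-0.25,0],[0,-0.25,0],[0,-0.25,0]],"rot":[[0,0,0],[0,0,0],[0,0,0],[0,0,0],[0,0,0],[0,0,0],[0,0,0]]}' 1
python3 - <<'E'
from h import *
goal([.553,-.2235,.1633],78);T=tool(get_obs());np.save('T8.npy',T)
w=camera('wrist');save('w8',w);s=camera('side');cv2.imwrite('pics/cd8.png',cv2.resize(s[130:210,290:390,::-1],(750,600),interpolation=cv2.INTER_CUBIC))
save('s8',camera('scene'))
E
```

```text
time_s: 11.38
ee_pos: [0.5527, -0.2242, 0.1629]
eef_rot: [-1.572, 0.002, 1.354]
force: [-0.7, -0.1, -0.2]
grip_width: 0.0563
time_s: 11.97
ee_pos: [0.5527, -0.224, 0.288]
eef_rot: [-1.573, 0.002, 1.354]
force: [-0.6, 0.7, -0.8]
grip_width: 0.0939
cur [ 0.5527 -0.224   0.288 ] [-1.573   0.0017  1.3543] F [-0.6  0.7 -0.8] M [ 0.03 -0.06  0.01] g 0.0939
tr [1.600e-03 2.494e-01 1.000e-04] rot [ 0.0014 -0.0045 -0.0011]
tool y world [ 0.0018 -0.0021 -1.    ] key yaw 167.59
```

View pics/w8.png

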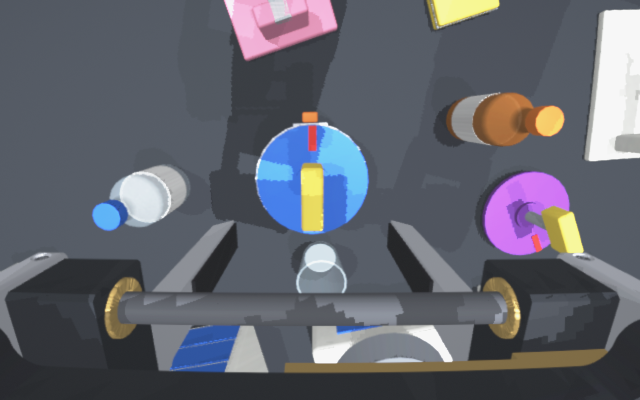

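View pics/cd8.png

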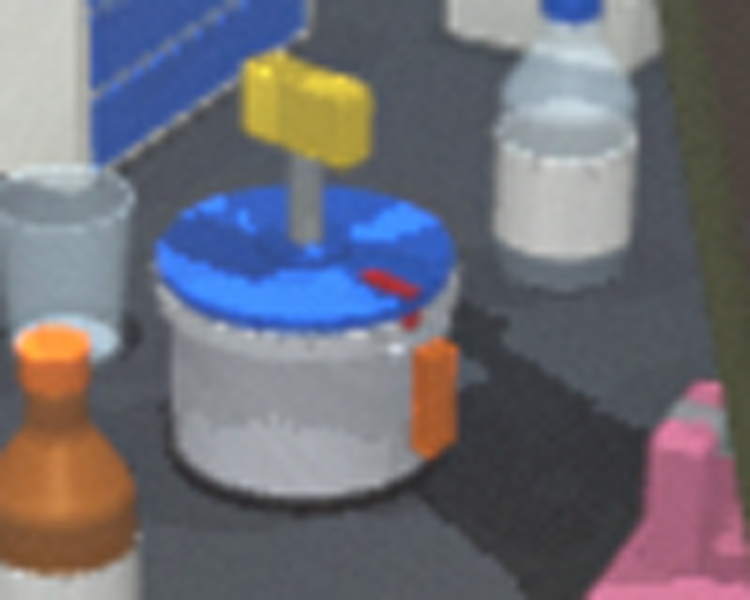

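View pics/s8.png

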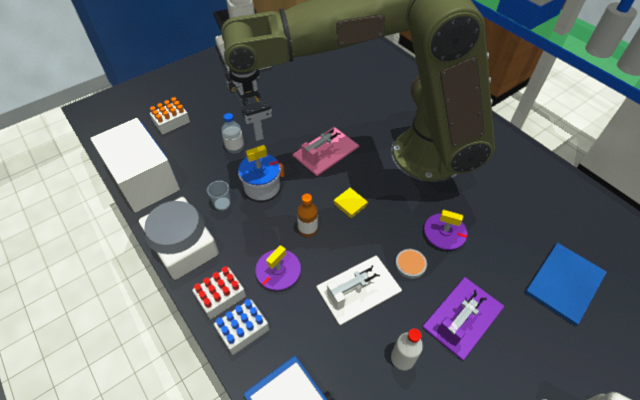

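Run:
```python
from h import *
T=np.load('T8.npy');rs=[]
sd=camera('side');save('d9',sd)
for c,f,b in(('wrist','w8',(295,155,330,240)),('scene','s8',(243,143,270,164)),('side','d9',(318,134,344,155))):
    im=cv2.imread(f'pics/{f}.png');hsv=cv2.cvtColor(im,cv2.COLOR_BGR2HSV);m=cv2.inRange(hsv,(22,120,60),(36,255,255));k=np.zeros_like(m);k[b[1]:b[3],b[0]:b[2]]=m[b[1]:b[3],b[0]:b[2]]
    ys,xs=np.nonzero(k);print(c,len(xs),xs.mean(),ys.mean());rs.append(ray(camera_params(c),(xs.mean(),ys.mean()),T))
print(tri(*rs),tri(*rs[1:]))
# disc from wrist at z=.098
p=camera_params('wrist');im=cv2.imread('pics/w8.png');hsv=cv2.cvtColor(im,cv2.COLOR_BGR2HSV)
m=cv2.inRange(hsv,(95,130,80),(118,255,255));m[:118]=0;m[240:]=0;m[:,:250]=0;m[:,375:]=0
ct=max(cv2.findContours(m,cv2.RETR_EXTERNAL,cv2.CHAIN_APPROX_NONE)[0],key=cv2.contourArea)[:,0]
h=cv2.convexHull(ct)[:,0].astype(float)
for z in(.098,.106):print(z,circ([onz(p,q,z,T) for q in h],.065))
P=np.array([onz(p,q,.098,T)[:2] for q in h]);s=least_squares(lambda v:np.hypot(*(P-v[:2]).T)-v[2],[.553,-.224,.065]);print('free',s.x)
# predicted disc-top edge and rim edge in side view for seated pose
p=camera_params('side');c=np.array([.5531,-.2244]);a=np.radians(np.arange(0,360,5))
v=sd[:,:,::-1].copy();B=cv2.resize(v[130:210,290:390],(750,600),interpolation=cv2.INTER_CUBIC)
for z,r,col in((.098,.065,(0,255,0)),(.09,.066,(0,0,255))):
    for q in proj(p,np.c_[c[0]+r*np.cos(a),c[1]+r*np.sin(a),0*a+z]): cv2.circle(B,tuple(int(t) for t in((q+.5-(290,130))*7.5)),2,col,-1)
cv2.imwrite('pics/ov9.png',B)
```

```text
wrist 1343 311.92628443782576 196.78629932985854
scene 231 256.2597402597403 152.45454545454547
side 186 330.6236559139785 144.17741935483872
(array([ 0.5532946 , -0.22488641,  0.16482257]), [np.float64(0.0007239180644286849), np.float64(0.0008332156769887483), np.float64(0.0007849376751535908)]) (array([ 0.55291186, -0.22517051,  0.16451413]), [np.float64(0.0006932485680178837), np.float64(0.0006932485680177884)])
0.098 (array([ 0.55381113, -0.22421851]), np.float64(0.0007149586028347976))
0.106 (array([ 0.5530174 , -0.22375037]), np.float64(0.002387148440535336))
free [ 0.55381247 -0.22427302  0.06442675]
```

View pics/ov9.png

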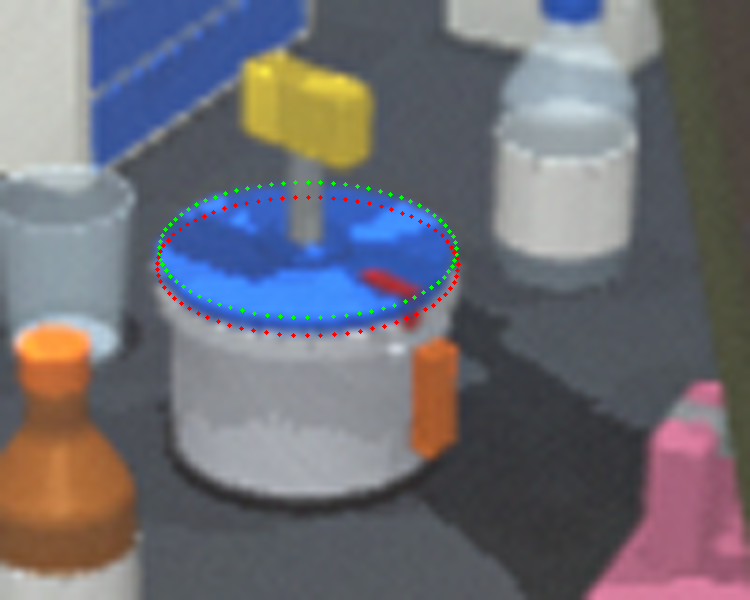

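Handle height is 0.1648 (0.165 expected when seated), it stands over the rim centre (so level), and the seated outlines match. All other objects are where they were.

```bash
python3 -c "
from station import *
print(hand_in())"
```

```text
the job is handed in; nothing more can be done
None
```

I closed the pot and handed the job in at about 12 s of the 54 s allowed. The blue lid is seated on the rim with its key in the notch, and the gripper is open and well clear of it.

**What I did:**
- I pulled the lid forward out of the clip, raised it 14 mm over the dish, and carried it high over the reagent bottle.
- I set it on the rim with the key about 65° from the notch; contact came at the expected riding height.
- I turned it on the rim until the key dropped at 168°, where I had measured the notch. Then I pressed it home and let go.

**Last checks:**
- **Height when pressed home:** the tool stopped at z = 0.1632 m, where 0.1633 m was expected for a fully seated lid. It pressed with about 13 N downward. An 11 N sideways load also appeared, and it was gone before I let go.
- **Handle after release:** three camera views put it at (0.5533, −0.2249, 0.1648) m. The rim centre is at about (0.5531, −0.2244) and a seated handle at z = 0.165 m, so the lid is level and flush to within about 1 mm.
- **Outlines:** the lid's top edge in the side view matches the outline predicted for a seated lid.
- **Other objects:** by eye, the bottles, beaker, dish and slide box stand where they were.
- **Disagreement:** separate measurements of the pot's centre differed by up to about 4 mm. A close wrist view settled it.

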